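Ready the tape dispenser: clamp the roll guide, fit the feed dial and hold it down

TASK

The wrapping counter's electric tape dispenser has a new roll in it and its feed dial has come off. First slide the black side guide all the way up against the roll and turn its orange clamp knob clockwise until it is tight; then turn the loose ivory feed dial so that its flat matches the D-shaped shaft on the black panel, push it fully home on the shaft, and press it down against the feed spring to the stop. Finish while still gripping the dial and holding it pressed down, and leave the other things on the table where they are.

Things in the scene. Friction and masses are not known exactly. Their poses are not given: they have to be found in the camera images.
- dispenser: Tape dispenser, fixed: ivory box 190 (x) x 310 (y) x 66 mm high, grey deck. Origin: centre of its underside; x away from the operator, y left, z up. A cream tape roll (104 mm across, 25 wide, axle along y) stands 45 mm out of the deck at x +30, y +62 mm. In front of it a steel rail along y (x -55) carries the side guide. Right: black dial panel, top 72 mm up, feed shaft at x -30, y -114.
- guide (a joint): Travel (m) of the black side guide along the dispenser's +y (left): 0 = right end of the rail, 0.060 = hard stop, flange against the roll. The guide is a block 44 (x) x 50 (y) x 22 mm with a half-round flange that reaches back beside the roll. It slides with about 1 N while the clamp is loose; move it by its clamp knob.
- clamp (a joint): Angle (rad) of the orange clamp knob, growing clockwise seen from above: 0 = fully loose, 1.4 = end stop. From about 0.6 on it presses a pad on the rail; the guide is locked from 1.0 (holds about 8 N). Turning takes about 0.15 N m and it stays where it is left.
- clamp_grip (a point): Centre of the clamp knob's bar grip (orange bar 42 long x 12 thick x 22 mm high on a round foot 30 mm across), on the turning axis, 108 mm above the table; the bar stands from 97 to 119 mm, the guide's top is at 88 mm. x along the bar, z up; it turns with the knob and rides on the guide.
- dial_grip (a point): Centre of the loose ivory dial's bar grip, on its axis, 28 mm above its underside; it stands on the table bore down. Round body 42 mm across, 18 high; on top a bar 40 long x 14 thick x 20 high; about 40 g. x along the bar to the end with the black pointer line, z up. D-shaped blind bore in the underside: 15 mm deep, 15.6 across, its flat 3.8 mm from the axis on the pointer (+x) side.
- dial_seat (a point): The roof of the dial's bore, on its axis, 15 mm above its underside and 13 mm below dial_grip; axes as dial_grip. It lands on shaft_tip when the dial is home.
- shaft_tip (a point): Top centre of the bare aluminium D-shaft, 96 mm above the table when not pressed. 14 mm across, its flat 3 mm from the axis facing this frame's +x; z up. The D part is 17 mm long with a chamfered tip. The dial goes on only with its x pointing the same way as this x (within about 0.1 rad). The shaft can be turned, with about 0.06 N m.
- feed_switch (a joint): How far the feed shaft is pressed down into the panel, in m: 0 = up, 0.006 = down to the stop. A spring pushes it back, about 2 N at the start and 9 N at the stop.
- soap: Bystander: soap bar in a paper band, 53 x 78 x 25 mm, origin at the centre of its underside.
- balm_tin: Bystander: round metal tin with a yellow lid, 54 mm across, 21 mm high, origin at the centre of its underside.
- balm_tin_dark: Bystander: round metal tin with a dark green lid, 54 mm across, 21 mm high, near the right front corner of the table, origin at the centre of its underside.
- rubber_stamp: Bystander: wooden stamp with a turned handle, 30 x 42 x 66 mm, at the right front corner, origin at the centre of its underside.
- price_card: Bystander: kraft card in a wooden block, 20 x 75 x 61 mm, behind the small things on the right, origin at the centre of its underside.
Things that resemble listed ones, but are neither listed nor needed, are in the scene too. There is more than one size of the part that bears dial_grip; the job needs the smaller.

How it is judged (in metres and radians):
On the way, in this order (a step that is already met when the one before it is completed fails the run):
1. the side guide is slid up against the roll and its clamp knob is tightened there (value of joint guide above 0.058 m and value of joint clamp above 1 rad), for 0.2 s.
2. the dial is home on the D-shaft, flat to flat (z of dial_seat in the frame of shaft_tip below 0.002 m and horizontal distance between dial_seat and shaft_tip below 0.002 m and angle between the x axis of dial_seat and the x axis of shaft_tip, either way round below 0.2 rad), for 0.2 s.
At the end, for the whole second after the job is handed in: Guide within 2 mm of its stop at the roll, clamp turned at least 1.0 rad; dial home on the shaft (bore roof within 2 mm of the tip in height and sideways, flats within 0.2 rad, tilt under 0.12 rad), still gripped with over 1 N and holding the shaft at least 4 of its 6 mm down (all of step 1 and all of step 2 and angle between dial_seat's own z axis and vertical below 0.12 rad and value of joint feed_switch above 0.004 m and contact force between the fingers and dial above 1 N); the arm keeps its last pose, push and grip.
It fails at once if another thing on the table is pushed more than 25 mm from its place (distance of any of soap, balm_tin, balm_tin_dark, rubber_stamp, price_card from where it was at the start of the episode above 0.025 m).
It also fails if it takes over 61 s, if anything falls off the work surface, if the arm or the gripper's body presses on something with over 40 N, if the wrist force passes 120 N, or if a joint passes its speed limit or range.

ROBOT

A 6-joint arm with a two-finger parallel gripper is mounted at the origin on a cart in front of the work surface, level with it; the furniture and walls round the work are solid. World frame = base frame: x ahead of the robot, y to its left, z up, the work surface at z = 0. Lengths are in mm, angles in rad, forces in N, time in s.
With the tool pointing down it reaches from about 350 to 775 mm from the base axis. Payload 7.3 kg.
Tool frame: the origin (TCP) lies on the centre line of the jaws, within the pads' length; the fingertips stand 17 mm ahead of it and the grasp point (between the pads) lies 2 mm behind it; z points along the fingers, y is the line along which they close (so a half turn about z gives the same grasp; the last joint's range is limited). The gripper opens to 92 mm and grips with 3 to 60 N. Pads are 19 mm wide; open, the fingers measure 130 mm over their backs; the gripper's body (75 mm by 190 mm) begins 47 mm behind the grasp point.
Start: joints at [1.048, 0.342, 1.524, -0, 1.275, -0.146], TCP at [193.158, 488.194, 243.741] pointing down, gripper open.
Joint ranges: [-2.53, 2.53], [-0.77, 2.02], [0.04, 2.7], [-1, 4.14], [0.28, 2.66], [-3.11, 3.11]. Speed limits (rad/s): [2.57, 2.57, 3.14, 3.14, 3.14, 3.14].

INTERFACE

Orientations are given as [roll, pitch, yaw] about the fixed x, y, z axes, in that order (R = Rz(yaw) Ry(pitch) Rx(roll)).
In Python, from plant import bot gives the robot as it stands. The module is installed in compiled form; this text tells all that it offers.
- The arm moves only by the shell command python3 -m pendant 'ROWS'. ROWS is JSON, a list of rows, each a list of 3 entries, a list of its own where there are three numbers: the shift along the world's x, y, z as a fraction of full scale, then the turn, a rotation vector about the world's x, y, z as a fraction of full scale, then the opening, from -1 (shut) to 1 (fully open), so that 0 is half open. In form: [[[tx, ty, tz], [rx, ry, rz], claw], ...]. A call has exactly 10 rows; each row shifts and turns the commanded pose from where the row before left it; what a row does not reach is not made up. Full scale, the value 1, is 30 mm for a shift and 0.12 rad for a turn. A row lasts 1/12 s, in which the tool goes at most 41.7 mm and 7.16 degrees, less where a joint would pass 70% of its speed; a pose out of reach is approached as far as the arm can. A call with a number of a shift or a turn outside -1 to 1 is refused whole. A call with a gripper value outside its range is refused whole. The fingers move at their own pace and stop on an object; the grip force is fixed at half the most. Time passes only in rows, so rows that do not move let the fingers close, or fill a call up. It gives the time, the measured TCP pose, the force, the opening and the grip force at its end, in the units of the state.
- bot.get_obs(): the state, without advancing time (a new reading comes with each control period).
- bot.capture(name): name is "side" or "top" or "wrist"; returns the picture (384x512x3 uint8, blue, green, red); there is no depth.
- bot.camera_params(name): a dict with "fovy" (degrees; the focal length in pixels is half the picture's height over the tangent of half this angle, whatever the lens; pixels are square), "cx", "cy" (the principal point, pixels), "camera_from_world" (4x4, takes a point from world to camera coordinates). Camera axes: x right, y down, z forward; pixel columns grow to the right and rows downward; lengths in mm; the calibration is good to about 2 mm. A picture is of the moment at which its call begins: read the wrist's pose just before it. camera_params takes no time and is no camera call; for the wrist camera it gives the pose at the moment of the call.
- bot.close_job(): hands the job in; it is judged then, once.
The state is a dict: "time": time; "joint_positions": joint angles; "dq": joint speeds; "tau": joint torques, N m; "tool_pos": TCP position; "tcp_rot": TCP orientation; "contact_force": force on the tool from outside, world axes, zero at the start; "moment": the same for the moment, N m; "grip_width": finger opening in mm; "finger_force": force on a finger pad.
Only numpy, scipy, OpenCV 4.12 (cv2) and the standard library are available. Lean on these libraries where they do the work, as an engineer would, in place of code of your own. Each camera call takes 0.05 s, during which the arm holds its last target. There are 200 camera calls.

## Working session

There is one attempt and no reset: what is moved stays moved. The work goes in short steps, Python scripts to look and compute and a shell command to move; the robot and the scene stay as the last step left them, time stands still between calls to the robot, and variables do not carry over. Pictures are saved under pics/ and viewed, at most 10 in all, crops included, and the job is handed in when it is done.

```bash
mkdir -p pics
python3 - <<'E'
from plant import bot
import cv2,numpy as np
for n in("top","side"):
    cv2.imwrite(f"pics/{n}0.png",bot.capture(n))
    p=bot.camera_params(n);print(n,p["fovy"],p["cx"],p["cy"],np.round(p["camera_from_world"],3).tolist())
print({k:np.round(v,3).tolist() for k,v in bot.get_obs().items()})
E
```

```text
top 48.52684848484596 253.13361117879268 193.17638161656603 [[0.008, -1.0, 0.002, -165.88], [-0.99, -0.008, -0.142, 551.364], [0.142, -0.001, -0.99, 1390.875], [0.0, 0.0, 0.0, 1.0]]
side 55.040504544415434 252.96609631125193 190.37109492473957 [[0.806, -0.592, -0.018, -519.195], [-0.276, -0.348, -0.896, 187.087], [0.524, 0.727, -0.444, 815.912], [0.0, 0.0, 0.0, 1.0]]
{'time': 0.1, 'joint_positions': [1.048, 0.343, 1.525, -0.0, 1.275, -0.146], 'dq': [-0.0, -0.003, -0.002, -0.001, -0.0, -0.001], 'tau': [0.002, -43.2, -24.47, 0.072, 0.053, -0.0], 'tool_pos': [192.979, 487.88, 243.092], 'tcp_rot': [-3.14, -0.0, 2.765], 'contact_force': [0.571, -1.207, -0.034], 'moment': [-0.035, -0.005, 0.037], 'finger_force': 0.0, 'grip_width': 91.935}
```

View pics/top0.png

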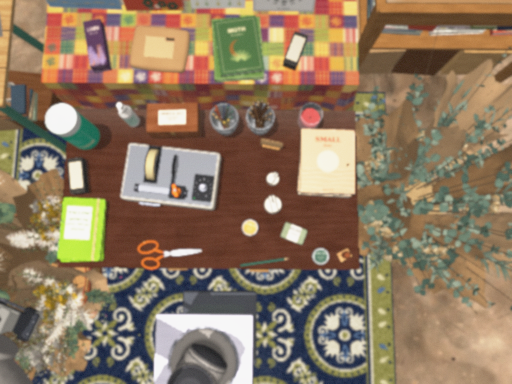

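View pics/side0.png

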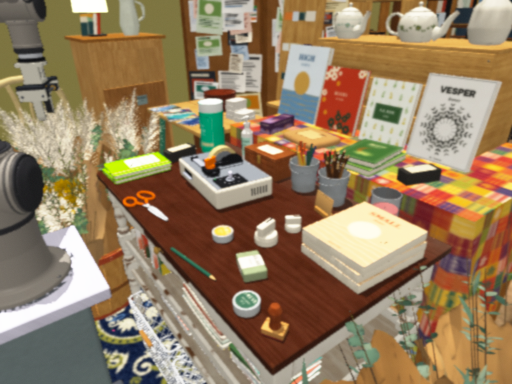

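The top view shows the dispenser around (171,176), with guide knob (176,191) and panel shaft (202,187). There are two dials, at (273,179) and (272,204), and the far one looks smaller in the side view. I'll write a helper and zoom in.

```bash
cat > h.py <<'E'
from plant import bot
import cv2,numpy as np
from scipy.spatial.transform import Rotation as R
def cam(n):
    p=bot.camera_params(n);return 192/np.tan(np.radians(p["fovy"]/2)),p["cx"],p["cy"],np.array(p["camera_from_world"])
def back(c,u,v,z):
    f,cx,cy,T=c;Ri=T[:3,:3].T;o=-Ri@T[:3,3];d=Ri@np.array([(u-cx)/f,(v-cy)/f,1]);return o+d*(z-o[2])/d[2]
def proj(c,P):
    f,cx,cy,T=c;q=T[:3,:3]@np.array(P)+T[:3,3];return q[:2]/q[2]*f+[cx,cy]
def shot(n,name):
    c=cam(n);im=bot.capture(n);cv2.imwrite(f"pics/{name}.png",im);return c,im
E
python3 - <<'E'
from h import *
c=cam("top");im=cv2.imread("pics/top0.png")
a=cv2.resize(im[130:230,110:310],(800,400),interpolation=cv2.INTER_CUBIC)
s=cv2.imread("pics/side0.png");b=cv2.resize(s[135:260,170:320],(0,0),fx=1.6,fy=1.6,interpolation=cv2.INTER_CUBIC)
b=cv2.copyMakeBorder(b,0,0,0,800-b.shape[1],0)
cv2.imwrite("pics/z0.png",np.vstack([a,b]))
for n,u,v,z in[("knob",176,191,108),("shaft",202,187,90),("dialfar",273,179,28),("dialnear",272,204,28),("tin",250,227,20),("soap",294,233,20)]:print(n,back(c,u,v,z).round())
E
```

```text
knob [548.  85. 108.]
shaft [564.   5.  90.]
dialfar [ 604. -229.   28.]
dialnear [ 518. -225.   28.]
tin [ 440. -152.   20.]
soap [ 421. -300.   20.]
```

View pics/z0.png

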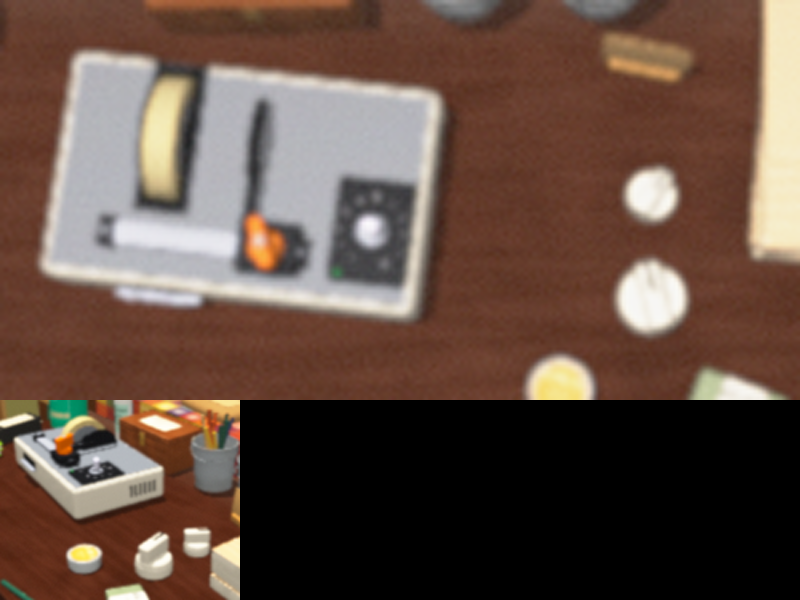

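```bash
python3 -m pendant '[[[0.8,-1,0.2],[0,0,0],1],[[0.8,-1,0.2],[0,0,0],1],[[0.8,-1,0.2],[0,0,0],1],[[0.8,-1,0.2],[0,0,0],1],[[0.8,-1,0.2],[0,0,0],1],[[0.8,-1,0.2],[0,0,0],1],[[0.8,-1,0.2],[0,0,0],1],[[0.8,-1,0.2],[0,0,0],1],[[0.8,-1,0.2],[0,0,0],1],[[0.8,-1,0.2],[0,0,0],1]]'
python3 -m pendant '[[[0.5,-1,0],[0,0,0],1],[[0.5,-1,0],[0,0,0],1],[[0.5,-1,0],[0,0,0],1],[[0.5,-0.6,0],[0,0,0],1],[[0.5,0,0],[0,0,0],1],[[0.4,0,0],[0,0,0],1],[[0,0,0],[0,0,0],1],[[0,0,0],[0,0,0],1],[[0,0,0],[0,0,0],1],[[0,0,0],[0,0,0],1]]'
python3 - <<'E'
from h import *
o=bot.get_obs();print(o["tool_pos"],o["tcp_rot"],o["joint_positions"])
c,im=shot("wrist","w1");print(c[0],c[1:3],-c[3][:3,:3].T@c[3][:3,3]);print(c[3].round(3).tolist())
E
```

```text
time: 0.93
tool_pos: [433.8, 186.4, 303.9]
tcp_rot: [-3.142, -0.0, 2.765]
contact_force: [1.2, -0.3, 0.4]
grip_width: 92.1
finger_force: 0.0
time: 1.77
tool_pos: [519.4, 80.6, 303.8]
tcp_rot: [-3.142, -0.0, 2.765]
contact_force: [-0.1, 0.7, -0.1]
grip_width: 92.1
finger_force: 0.0
[519.43042198  80.55737799 303.76860525] [-3.14153776e+00 -3.83686999e-04  2.76548117e+00] [ 7.94508181e-03  3.03605492e-01  1.41283579e+00  9.38594991e-05
  1.42552768e+00 -1.18675337e+00]
266.10516734221807 (252.7731046391089, 194.4352562453011) [455.60104086 106.35289031 443.98476877]
[[0.368, 0.93, -0.001, -266.108], [0.898, -0.356, 0.257, -485.835], [0.239, -0.096, -0.966, 330.388], [0.0, 0.0, 0.0, 1.0]]
```

View pics/w1.png

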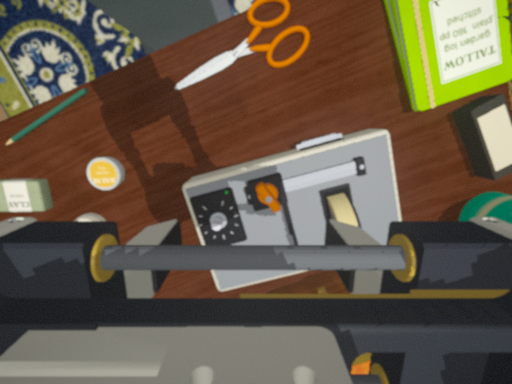

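The wrist view shows the knob at (266,193), shaft at (218,221), rail end (361,166), and dispenser corners (185,187), (388,131), (218,290).

Run:
```python
from h import *
c=(266.105,252.77,194.43,np.array([[0.368,0.93,-0.001,-266.108],[0.898,-0.356,0.257,-485.835],[0.239,-0.096,-0.966,330.388],[0,0,0,1]]))
for n,u,v,z in[("knob",266,193,108),("shaft",218,221,96),("rail",361,166,75),("c1",185,187,66),("c2",388,131,66),("c3",218,290,66)]:print(n,back(c,u,v,z).round())
im=cv2.imread("pics/w1.png")
cv2.imwrite("pics/z1.png",cv2.resize(im[150:260,180:380],(800,440),interpolation=cv2.INTER_CUBIC))
```

```text
knob [543.  90. 108.]
shaft [559.  13.  96.]
rail [564. 225.  75.]
c1 [502. -19.  66.]
c2 [533. 276.  66.]
c3 [677. -43.  66.]
```

View pics/z1.png

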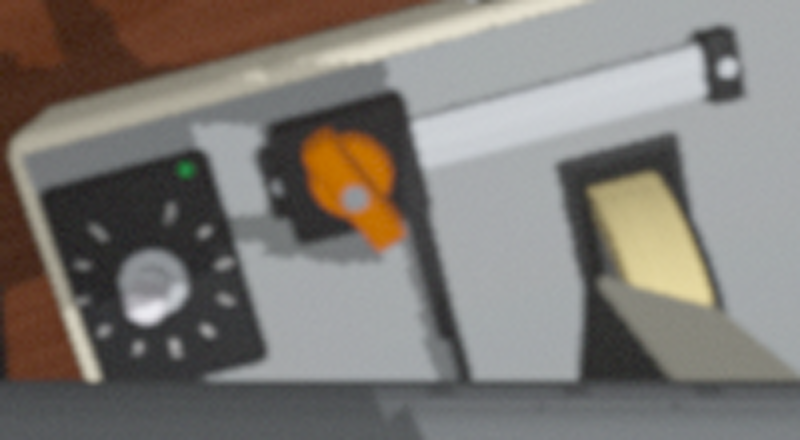

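Run:
```python
from h import *
c=(266.105,252.77,194.43,np.array([[0.368,0.93,-0.001,-266.108],[0.898,-0.356,0.257,-485.835],[0.239,-0.096,-0.966,330.388],[0,0,0,1]]))
q=lambda x,y,z:back(c,180+x/4,150+y/4,z)
print(q(355,198,119));a,b=q(328,142,119),q(385,238,119);print(a,b,(a+b)/2,np.arctan2(*(b-a)[[1,0]]))
print(q(152,280,96))
```

```text
[549.24304164  90.38254926 119.        ]
[529.0897886   88.98252623 119.        ] [565.25129039  94.60192602 119.        ] [547.1705395   91.79222612 119.        ] 0.1541642570203393
[557.66744155  13.23246036  96.        ]
```

```bash
python3 -m pendant '[[[0.33,-0.04,-0.47],[0,0,0.55],1],[[0.33,-0.04,-0.47],[0,0,0.55],1],[[0.33,-0.04,-0.47],[0,0,0.55],1],[[0.33,-0.04,-0.47],[0,0,0.55],1],[[0.33,-0.04,-0.47],[0,0,0.55],0],[[0.33,-0.04,-0.47],[0,0,0.55],-0.2],[[0.33,-0.04,-0.47],[0,0,0.55],-0.2],[[0.33,-0.04,-0.47],[0,0,0.55],-0.2],[[0,0,0],[0,0,0],-0.2],[[0,0,0],[0,0,0],-0.2]]'
python3 - <<'E'
from h import *
c,im=shot("wrist","w2");np.save("c2.npy",c[3])
cv2.imwrite("pics/z2.png",cv2.resize(im[90:290,130:397],(800,600),interpolation=cv2.INTER_CUBIC))
E
```

```text
time: 2.65
tool_pos: [598.7, 70.8, 190.5]
tcp_rot: [3.141, -0.002, -2.992]
contact_force: [0.6, -0.1, 0.4]
grip_width: 56.1
finger_force: 0.0
```

View pics/z2.png

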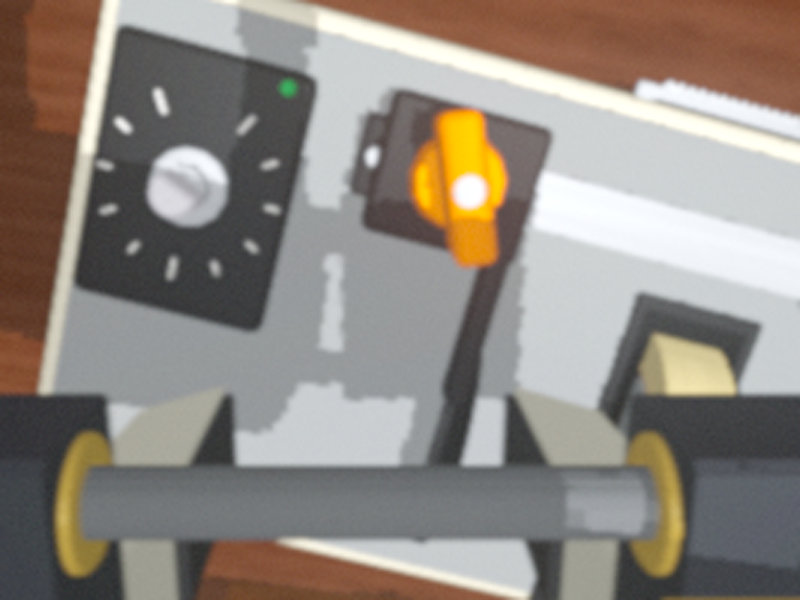

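Run:
```python
from h import *
c=(266.105,252.77,194.43,np.load("c2.npy"));print(-c[3][:3,:3].T@c[3][:3,3])
q=lambda x,y,z:back(c,130+x/2.996,90+y/3,z)
a,b=q(461,112,119),q(476,263,119);print(q(470,190,119),(a+b)/2,np.hypot(*(b-a)[:2]),np.arctan2(*(b-a)[[1,0]]))
print(q(183,180,96))
# panel edges (z=72): left (122,30)-(80,285); right (315,85)-(255,328)
P=[q(*p,72) for p in[(122,28),(80,287),(315,82),(257,328)]];print(np.round(P))
print(np.arctan2(*(P[1]-P[0])[[1,0]]),np.arctan2(*(P[3]-P[2])[[1,0]]))
im=cv2.imread("pics/w2.png")
k=cv2.resize(im[125:180,165:220],(600,600),interpolation=cv2.INTER_CUBIC);cv2.imwrite("pics/z3.png",k)
```

```text
[531.03090738  61.0049599  330.82459682]
[549.14934839  90.76093327 119.        ] [549.02288644  90.38375491 119.        ] 39.86646691749868 0.280011269417781
[560.65568966  10.64247107  96.        ]
[[520. -17.  72.]
 [604. -25.  72.]
 [527.  44.  72.]
 [609.  35.  72.]]
-0.09720262410294232 -0.10849146959299917
```

View pics/z3.png

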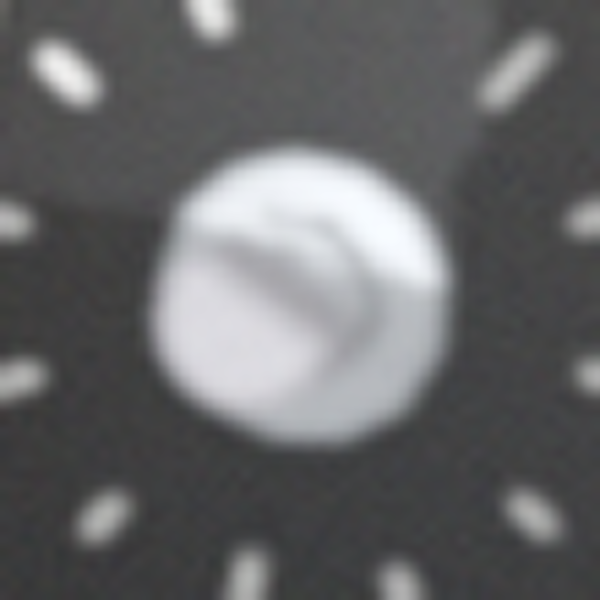

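```bash
python3 - <<'E'
from h import *
c=(266.105,252.77,194.43,np.load("c2.npy"))
q=lambda x,y,z:back(c,165+x/10.909,125+y/10.909,z)
s=q(241,320,96);a,b=q(190,240,96),q(335,340,96);d=b-a;n=np.array([d[1],-d[0]]);m=(a+b)/2-s;n*=np.sign(n@m[:2]);print(s,np.hypot(*m[:2]),np.arctan2(n[1],n[0]),d)
E
python3 -m pendant '[[[-0.55,0.22,-0.4],[0,0,0.4],-0.2],[[-0.55,0.22,-0.4],[0,0,0],-0.2],[[-0.55,0.22,-0.4],[0,0,0],-0.2],[[0,0,-0.43],[0,0,0],-0.2],[[0,0,-0.43],[0,0,0],-0.2],[[0,0,-0.43],[0,0,0],-0.2],[[0,0,0],[0,0,0],-0.2],[[0,0,0],[0,0,0],-1],[[0,0,0],[0,0,0],-1],[[0,0,0],[0,0,0],-1]]'
python3 -m pendant '[[[0,0,0],[0,0,0],-1],[[0,0,0],[0,0,0],-1],[[0,0,0],[0,0,0],-1],[[0,0,0],[0,0,0],-1],[[0,0.2,0],[0,0,0],-1],[[0,0,0],[0,0,0],-1],[[0,0,0],[0,0,0],-1],[[0,0,0],[0,0,0],-1],[[0,0,0],[0,0,0],-1],[[0,0,0],[0,0,0],-1]]'
```

```text
[564.93475201   7.51373148  96.        ] 3.045091376124724 2.6700417537135106 [ 6.22628376 12.21035044  0.        ]
time: 3.53
tool_pos: [550.5, 90.5, 117.7]
tcp_rot: [-3.141, 0.002, -2.943]
contact_force: [-0.0, 0.2, -0.2]
grip_width: 21.4
finger_force: 0.0
time: 4.37
tool_pos: [550.8, 96.5, 117.2]
tcp_rot: [-3.142, 0.003, -2.942]
contact_force: [1.4, 0.7, 6.7]
grip_width: 12.1
finger_force: 29.3
```

```bash
python3 -m pendant '[[[0.02,0.2,0],[0,0,0],-1],[[0.02,0.2,0],[0,0,0],-1],[[0.02,0.2,0],[0,0,0],-1],[[0.02,0.2,0],[0,0,0],-1],[[0.02,0.2,0],[0,0,0],-1],[[0.02,0.2,0],[0,0,0],-1],[[0.02,0.2,0],[0,0,0],-1],[[0.02,0.2,0],[0,0,0],-1],[[0,0,0],[0,0,0],-1],[[0,0,0],[0,0,0],-1]]'
```

```text
time: 5.2
tool_pos: [555.9, 144.7, 117.2]
tcp_rot: [-3.142, 0.003, -2.942]
contact_force: [2.1, 2.3, 6.0]
grip_width: 11.7
finger_force: 29.5
```

```bash
python3 -m pendant '[[[0.01,0.1,0],[0,0,0],-1],[[0.01,0.1,0],[0,0,0],-1],[[0,0,0],[0,0,0],-1],[[0,0,0],[0,0,0],-1],[[0,0,0],[0,0,0],-1],[[0,0,0],[0,0,0],-1],[[0,0,0],[0,0,0],-1],[[0,0,0],[0,0,0],-1],[[0,0,0],[0,0,0],-1],[[0,0,0],[0,0,0],-1]]'
```

```text
time: 6.03
tool_pos: [556.4, 149.6, 117.2]
tcp_rot: [-3.14, 0.003, -2.942]
contact_force: [2.1, -2.4, 6.2]
grip_width: 11.9
finger_force: 29.7
```

```bash
python3 -m pendant '[[[0.01,0.1,0],[0,0,0],-1],[[0,0,0],[0,0,0],-1],[[0,0,0],[0,0,-0.7],-1],[[0,0,0],[0,0,-0.7],-1],[[0,0,0],[0,0,-0.7],-1],[[0,0,0],[0,0,-0.7],-1],[[0,0,0],[0,0,-0.7],-1],[[0,0,0],[0,0,-0.7],-1],[[0,0,0],[0,0,-0.7],-1],[[0,0,0],[0,0,-0.7],-1]]'
python3 -m pendant '[[[0,0,0],[0,0,-0.7],-1],[[0,0,0],[0,0,-0.7],-1],[[0,0,0],[0,0,-0.7],-1],[[0,0,0],[0,0,-0.7],-1],[[0,0,0],[0,0,-0.7],-1],[[0,0,0],[0,0,-0.7],-1],[[0,0,0],[0,0,-0.5],-1],[[0,0,0],[0,0,0],-1],[[0,0,0],[0,0,0],-1],[[0,0,0],[0,0,0],-1]]'
python3 -c "
from plant import bot;o=bot.get_obs();print(o['moment'],o['contact_force'],o['joint_positions'])"
```

```text
time: 6.87
tool_pos: [556.3, 149.3, 117.3]
tcp_rot: [-3.137, 0.004, 2.665]
contact_force: [-0.7, -15.8, 10.0]
grip_width: 12.1
finger_force: 29.7
time: 7.7
tool_pos: [555.8, 149.4, 117.3]
tcp_rot: [-3.139, 0.006, 2.106]
contact_force: [-3.1, -15.7, 12.0]
grip_width: 13.5
finger_force: 32.2
[-2.76617376  0.34583057  0.73443261] [ -3.08948637 -15.74886714  11.99659069] [ 0.13285647  0.55837341  1.54827932 -0.00737665  1.03548058 -0.39899072]
```

```bash
python3 -m pendant '[[[0,0,0],[0,0,-0.6],-1],[[0,0,0],[0,0,-0.6],-1],[[0,0,0],[0,0,-0.4],-1],[[0,0,0],[0,0,0],-1],[[0,0,0],[0,0,0],-1],[[0,0,0],[0,0,0],-0.4],[[0,0,0],[0,0,0],-0.4],[[0,0,0],[0,0,0],-0.4],[[0,0,0],[0,0,0],-0.4],[[0,0,0],[0,0,0],-0.4]]'
```

```text
time: 8.53
tool_pos: [555.3, 153.6, 115.9]
tcp_rot: [-3.141, -0.0, 1.913]
contact_force: [-0.5, -0.3, -0.1]
grip_width: 27.6
finger_force: 0.0
```

```bash
python3 -m pendant '[[[0,0,0.4],[0,0,0],-0.4],[[0,0,0.8],[0,0,0],-0.4],[[0,-0.5,0.8],[0,0,0],0],[[0.2,-0.8,0.8],[0,0,0.5],0.5],[[0.2,-0.8,0],[0,0,1],1],[[0.2,-0.8,0],[0,0,1],1],[[0.2,-0.8,0],[0,0,1],1],[[0.2,-0.8,0],[0,0,1],1],[[0,0,0],[0,0,1],1],[[0,0,0],[0,0,0],1]]'
python3 - <<'E'
from h import *
c,im=shot("wrist","w4");np.save("c4.npy",c[3]);print(-c[3][:3,:3].T@c[3][:3,3])
cv2.imwrite("pics/z4.png",cv2.resize(im[20:290,80:440],(800,600),interpolation=cv2.INTER_CUBIC))
E
```

```text
time: 9.37
tool_pos: [585.7, 17.3, 199.8]
tcp_rot: [-3.142, -0.001, 2.575]
contact_force: [0.2, 0.6, -0.0]
grip_width: 76.0
finger_force: 0.0
[527.81947935  54.71822281 340.09552936]
```

View pics/z4.png

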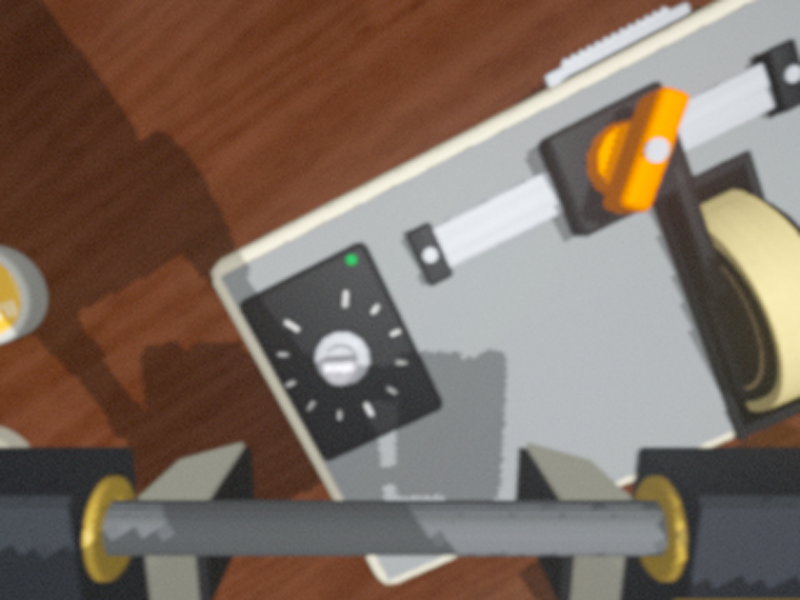

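Run:
```python
from h import *
c=(266.105,252.77,194.43,np.load("c4.npy"))
q=lambda x,y,z:back(c,80+x/2.2222,20+y/2.2222,z)
a,b=q(673,97,119),q(628,203,119);print((a+b)/2,np.hypot(*(b-a)[:2]),np.arctan2(*(b-a)[[1,0]]), q(656,150,119))
a,b=q(342,365,96),q(342,345,96);print(q(340,368,96),np.arctan2(*(b-a)[[1,0]]))
```

```text
[555.24008521 147.23444137 119.        ] 36.55345742019536 -0.8935400066331831 [556.02541411 149.16130041 119.        ]
[565.28468248   8.43377576  96.        ] 2.555632618164762
```

```bash
cat > fit.py <<'E'
from h import *
from scipy.optimize import minimize
def hull(c,pts):return cv2.convexHull(np.array([proj(c,p)*8 for p in pts]).astype(np.int32)) 
def sil(c,x,y,th,zb,parts,shape):
    m=np.zeros((shape[0],shape[1]),np.uint8)
    for kind,dim,z0,z1 in parts:
        if kind=="box":P=[(sx*dim[0]/2,sy*dim[1]/2) for sx in(-1,1) for sy in(-1,1)]
        else:P=[(dim*np.cos(t),dim*np.sin(t)) for t in np.linspace(0,6.28,40)]
        C,S=np.cos(th),np.sin(th)
        pts=[(x+C*a-S*b,y+S*a+C*b,zb+z) for a,b in P for z in(z0,z1)]
        cv2.fillConvexPoly(m,hull(c,pts),255,cv2.LINE_AA,3)
    return m/255.
def fit(c,mask,x,y,ths,zb,parts):
    best=None
    def cost(v):
        s=sil(c,v[0],v[1],v[2],zb,parts,mask.shape);return 1-np.minimum(s,mask).sum()/np.maximum(s,mask).sum()
    for t in ths:
        r=minimize(cost,[x,y,t],method="Nelder-Mead",options=dict(initial_simplex=[[x,y,t],[x+4,y,t],[x,y+4,t],[x,y,t+.3]]))
        if best is None or r.fun<best.fun:best=r
    return best
E
python3 - <<'E'
from fit import *
K=[("box",(42,12),97,119),("cyl",15,88,97)]
for n,cf,x,y in(("w2","c2",549,90),("w4","c4",555,149)):
    c=(266.105,252.77,194.43,np.load(cf+".npy"));im=cv2.imread(f"pics/{n}.png")
    h=cv2.cvtColor(im,cv2.COLOR_BGR2HSV);m=cv2.inRange(h,(6,170,120),(24,255,255))
    u,v=proj(c,(x,y,110)).astype(int);w=np.zeros_like(m);w[max(0,v-50):v+50,u-50:u+50]=m[max(0,v-50):v+50,u-50:u+50]
    r=fit(c,w/255.,x,y,np.arange(-1.4,1.5,.35),0,K);print(n,r.x,r.fun)
E
```

```text
w2 [5.49394036e+02 9.04290399e+01 3.14676972e-01] 0.3436184545205525
w4 [556.81851258 148.03279715   2.22232455] 0.278670117689796
```

Run:
```python
from fit import *
K=[("box",(42,12),97,119),("cyl",15,88,97)]
for n,cf,x,y in(("w2","c2",549,90),("w4","c4",555,149)):
    c=(266.105,252.77,194.43,np.load(cf+".npy"));im=cv2.imread(f"pics/{n}.png")
    h=cv2.cvtColor(im,cv2.COLOR_BGR2HSV);m=cv2.inRange(h,(3,140,110),(28,255,255))
    u,v=proj(c,(x,y,110)).astype(int);w=np.zeros_like(m);w[max(0,v-40):v+40,u-40:u+40]=m[max(0,v-40):v+40,u-40:u+40]
    w=cv2.morphologyEx(w,cv2.MORPH_CLOSE,np.ones((7,7)))
    k,l,st,_=cv2.connectedComponentsWithStats(w);i=1+st[1:,4].argmax();w=(l==i)*255.
    r=fit(c,w/255.,x,y,np.arange(-1.4,1.5,.35),0,K);s=sil(c,*r.x,0,K,m.shape);print(n,r.x,r.fun,w.sum()/255,s.sum())
    d=w/255-s
    print("extra/missing centroid",[(np.argwhere(e>.5).mean(0)-[v,u],(e>.5).sum()) for e in(d,-d)])
```

```text
w2 [5.49241454e+02 9.01916476e+01 3.09613831e-01] 0.22060338977370797 1095.0 1403.6705882352944
extra/missing centroid [(array([nan, nan]), np.int64(0)), (array([2.22077922, 0.97077922]), np.int64(308))]
w4 [556.48284147 148.36598658  -0.88026756] 0.22466418959259593 1484.0 1909.3490196078433
extra/missing centroid [(array([24.,  5.]), np.int64(1)), (array([2.49765258, 0.60798122]), np.int64(426))]<stdin>:11: RuntimeWarning: Mean of empty slice.
  ret = um.true_divide(
```

The guide is now against the roll and the clamp knob turned to its stop. Next I go to the dial.

```bash
python3 -m pendant '[[[0.26,-0.9,0],[0,0,0.52],1],[[0.26,-0.9,-0.25],[0,0,0.52],1],[[0.26,-0.9,-0.25],[0,0,0.52],1],[[0.26,-0.9,-0.25],[0,0,0.52],1],[[0.26,-0.9,-0.25],[0,0,0.52],1],[[0.26,-0.9,-0.25],[0,0,0.52],1],[[0.26,-0.9,-0.25],[0,0,0.52],1],[[0.26,-0.9,-0.25],[0,0,0.52],1],[[0.26,-0.9,-0.25],[0,0,0.52],1],[[0,0,0],[0,0,0],1]]'
python3 - <<'E'
from h import *
c,im=shot("wrist","w5");np.save("c5.npy",c[3]);print(-c[3][:3,:3].T@c[3][:3,3],proj(c,(604,-229,28)),proj(c,(518,-225,28)))
u,v=proj(c,(604,-229,28)).astype(int);u0=max(0,u-55);v0=max(0,v-75);print(u0,v0)
a=cv2.resize(im[v0:v0+100,u0:u0+110],(660,600),interpolation=cv2.INTER_CUBIC)
cv2.imwrite("pics/z5.png",a)
E
```

```text
time: 10.25
tool_pos: [655.7, -228.3, 137.7]
tcp_rot: [-3.141, -0.002, 3.131]
contact_force: [-0.9, 1.1, -0.9]
grip_width: 91.9
finger_force: 0.0
[ 587.27158404 -226.97976159  278.05493692] [251.34505816 142.80976425] [254.72230362  38.93561853]
196 67
```

View pics/z5.png

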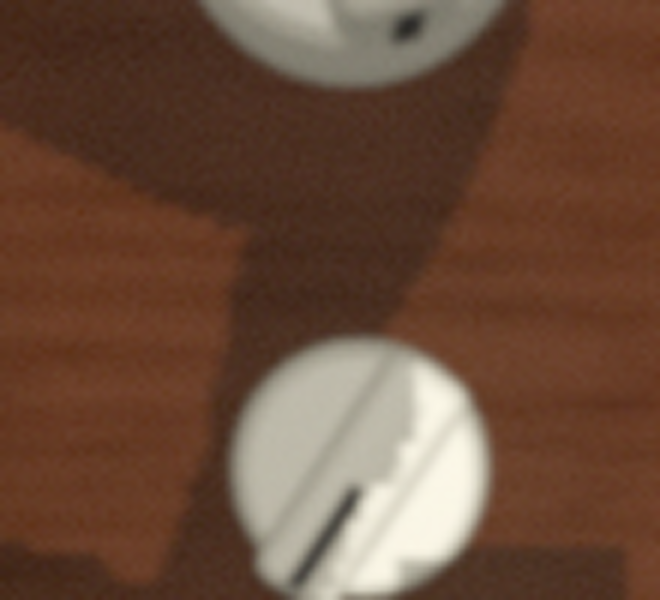

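Run:
```python
from h import *
c=(266.105,252.77,194.43,np.load("c5.npy"))
q=lambda x,y,z:back(c,196+x/6,67+y/6,z)
an=lambda a,b:np.arctan2(*(b-a)[[1,0]])
for a,b in(((388,350),(262,545)),((470,405),(340,580)),((358,490),(295,588))):print(an(q(*a,38),q(*b,38)))
print(q(360,465,18),q(358,490,38),q(295,588,38))
g=cv2.imread("pics/w5.png").astype(int);m=((g.min(2)>100)*255).astype(np.uint8)
k,l,st,ce=cv2.connectedComponentsWithStats(m)
for s,e in zip(st[1:],ce[1:]):
    if s[4]>300:print(s,e,back(c,*e,18))
```

```text
-0.5954114330319099
-0.6491906515230147
-0.5862598555183133
[ 606.32893059 -224.61672834   18.        ] [ 608.5243788  -225.12881495   38.        ] [ 623.06190638 -234.78394707   38.        ]
[ 223    0   65   81 3804] [253.77865405  39.86961094] [ 515.95660528 -225.75243981   18.        ]
[  427     9    85   229 11412] [481.22844374 137.20460918] [602.02956176  -9.51145254  18.        ]
[    0    78   176   167 21711] [ 73.93321358 155.73921054] [ 615.00774513 -402.16290912   18.        ]
[147  89  14 120 859] [153.85215367 131.59720605] [ 593.06244914 -321.75770321   18.        ]
[ 235  124   43   45 1462] [255.69220246 144.97742818] [ 606.7786918  -224.91732667   18.        ]
[330 220  49  25 604] [353.28476821 233.95529801] [ 700.22683729 -123.17919244   18.        ]
[345 250  61  18 965] [375.18963731 259.18238342] [729.83574162 -97.08396598  18.        ]
[124 270  34  29 722] [139.12465374 283.80747922] [ 757.22373161 -355.7575908    18.        ]
[353 270  29  24 590] [367.29152542 281.13728814] [ 756.59460067 -102.97554807   18.        ]
[    0   327   352    57 18593] [176.01495186 356.3190448 ] [ 856.80947257 -323.28753713   18.        ]
```

```bash
python3 -m pendant '[[[-0.273,0.02,-0.35],[0,0,-0.82],0],[[-0.273,0.02,-0.35],[0,0,-0.82],0],[[-0.273,0.02,-0.35],[0,0,-0.82],0],[[-0.273,0.02,-0.35],[0,0,-0.82],0],[[-0.273,0.02,-0.35],[0,0,-0.82],0],[[-0.273,0.02,-0.35],[0,0,-0.82],0],[[0,0,-0.42],[0,0,0],0],[[0,0,-0.42],[0,0,0],0],[[0,0,-0.42],[0,0,0],0],[[0,0,0],[0,0,0],0]]'
```

```text
time: 11.13
tool_pos: [605.6, -219.7, 36.3]
tcp_rot: [-3.141, -0.004, 2.546]
contact_force: [-1.6, 1.1, 0.1]
grip_width: 46.0
finger_force: 0.0
```

```bash
python3 -m pendant '[[[0,0,0],[0,0,0],-1],[[0,0,0],[0,0,0],-1],[[0,0,0],[0,0,0],-1],[[0,0,0],[0,0,0],-1],[[0,0,0],[0,0,0],-1],[[0,0,0],[0,0,0],-1],[[0,0,0],[0,0,0],-1],[[0,0,0],[0,0,0],-1],[[0,0,0],[0,0,0],-1],[[0,0,0],[0,0,0],-1]]'; python3 -c "
from plant import bot;print(bot.get_obs()['joint_positions'])"
```

```text
time: 11.97
tool_pos: [606.9, -221.2, 40.0]
tcp_rot: [3.141, 0.001, 2.544]
contact_force: [-0.4, -0.2, 4.3]
grip_width: 13.7
finger_force: 30.0
[-4.68094519e-01  7.62851552e-01  1.39076797e+00 -4.61173823e-05
  9.86943589e-01 -1.44130075e+00]
```

```bash
python3 -m pendant '[[[0,0,0.5],[0,0,0],-1],[[0,0,1],[0,0,-1],-1],[[0,0,1],[0,0,-1],-1],[[0,0,1],[0,0,-1],-1],[[-0.3,0.9,0.9],[0,0,-1],-1],[[-0.3,0.9,0],[0,0,-1],-1],[[-0.3,0.9,0],[0,0,-1],-1],[[-0.3,0.9,0],[0,0,-1],-1],[[-0.3,0.9,0],[0,0,-1],-1],[[-0.3,0.9,0],[0,0,-1],-1]]'
python3 -m pendant '[[[-0.26,0.8,0],[0,0,-1],-1],[[-0.26,0.8,0],[0,0,-1],-1],[[-0.26,0.8,0],[0,0,-1],-1],[[-0.26,0.8,0],[0,0,-1],-1],[[0,0,0],[0,0,-1],-1],[[0,0,0],[0,0,-1],-1],[[0,0,0],[0,0,-1],-1],[[0,0,0],[0,0,-1],-1],[[0,0,0],[0,0,-1],-1],[[0,0,0],[0,0,-1],-1]]'
python3 -m pendant '[[[0,0,0],[0,0,-1],-1],[[0,0,0],[0,0,-1],-1],[[0,0,0],[0,0,-1],-1],[[0,0,0],[0,0,-1],-1],[[0,0,0],[0,0,-1],-1],[[0,0,0],[0,0,-1],-1],[[0,0,0],[0,0,-0.5],-1],[[0,0,0],[0,0,0],-1],[[0,0,0],[0,0,0],-1],[[0,0,0],[0,0,0],-1]]'
```

```text
time: 12.8
tool_pos: [551.7, -57.7, 171.1]
tcp_rot: [-3.141, -0.0, 1.458]
contact_force: [1.3, 0.7, 0.4]
grip_width: 14.1
finger_force: 30.0
time: 13.63
tool_pos: [521.0, 37.2, 171.0]
tcp_rot: [-3.141, 0.001, 0.258]
contact_force: [-0.8, 0.1, -0.8]
grip_width: 13.6
finger_force: 30.0
time: 14.47
tool_pos: [521.3, 37.0, 171.2]
tcp_rot: [3.141, 0.001, -0.514]
contact_force: [0.6, -0.1, -0.3]
grip_width: 13.8
finger_force: 30.0
```

Run:
```python
from h import *
o=bot.get_obs();c,im=shot("wrist","w6");np.save("c6.npy",c[3]);print(-c[3][:3,:3].T@c[3][:3,3],o["tool_pos"])
u,v=proj(c,(565,8,96)).astype(int)
s=cam("side");ims=bot.capture("side");cv2.imwrite("pics/s6.png",ims)
us,vs=proj(s,o["tool_pos"]-[0,0,15]).astype(int)
print(u,v,us,vs)
a=cv2.resize(im[v-20:v+20,u-20:u+20],(400,400),interpolation=cv2.INTER_CUBIC)
b=cv2.resize(ims[vs-20:vs+20,us-20:us+20],(400,400),interpolation=cv2.INTER_CUBIC)
e=cv2.resize(im,(267,200),interpolation=cv2.INTER_AREA);g=np.zeros((200,800,3),np.uint8);g[:,:267]=e
w4=cv2.imread("pics/w4.png");c4=(266.105,252.77,194.43,np.load("c4.npy"));x,y=proj(c4,(565,8,96)).astype(int);print(x,y)
g[:,300:500]=cv2.resize(w4[y-14:y+14,x-14:x+14],(200,200),interpolation=cv2.INTER_CUBIC)
g[:,540:740]=cv2.resize(ims[vs:vs+50,us-25:us+25],(200,200),interpolation=cv2.INTER_CUBIC)
cv2.imwrite("pics/z6.png",np.vstack([np.hstack([a,b]),g]))
```

```text
[581.65891871   3.61548457 311.39879305] [521.25471306  37.03675113 171.20962418]
257 145 209 151
232 185
```

View pics/z6.png

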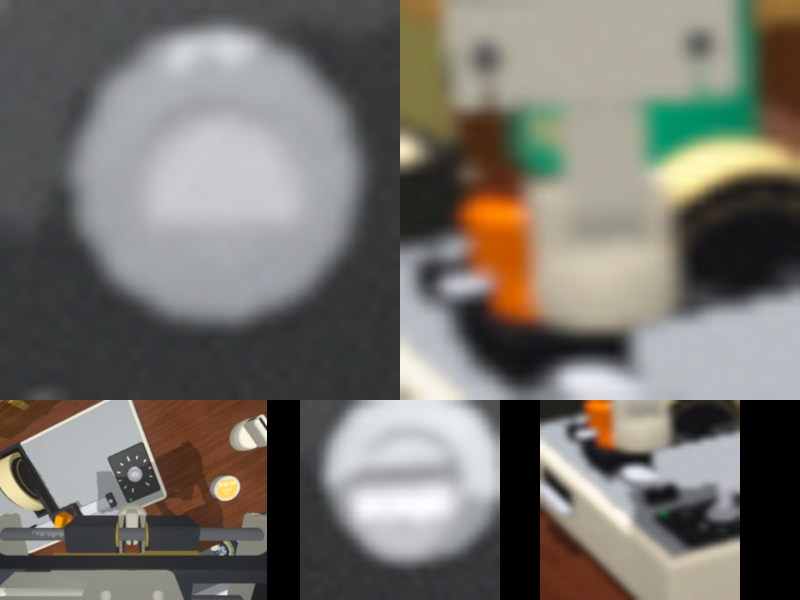

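Run:
```python
from h import *
c=(266.105,252.77,194.43,np.load("c6.npy"))
q=lambda X,Y,z:back(c,237+(X+.5)/10-.5,125+(Y+.5)/10-.5,z)
a,b=q(148,222,96),q(298,222,96);d=b-a;n=[d[1],-d[0]];s=q(222,186,96);m=(a+b)/2-s
print(s,np.arctan2(n[1],n[0]),np.arctan2(-n[1],-n[0]),m,"collar",q(217,175,78))
# dial body in wrist img: light pixels around projection of TCP-ish
im=cv2.imread("pics/w6.png");t=np.array([521.25,37.04,171.2])
psi=-.514;ax=np.array([np.cos(psi),np.sin(psi),0])
for z in(131,149):
    print(z,[proj(c,t*[1,1,0]+[0,0,z]+k*21*ax).round(1) for k in(0,1)])
g=im.min(2);print(g[195:300:3,225:290:4])
```

```text
[566.15455558   6.5666387   96.        ] 2.626358776584087 -0.5152338770057064 [-2.51293021  1.31163061  0.        ] collar [565.88666764   6.73318018  78.        ]
131 [array([253.3, 222.7]), array([253.3, 194.6])]
149 [array([253.4, 232.6]), array([253.4, 201.9])]
[[133 132 133 133 126  47  52  94 126 134 132 132 132 132 132 135 155]
 [118 132 133 135 132 126 127 136 137 134 131 131 132 134 147 168 164]
 [124 134 133 135 135 136 137 138 137 136 134 133 146 165 167 132  62]
 [131 131 135 135 140 145 145 145 148 145 138 134 165 142  69  41  41]
 [132 133 135 145 145 152 153 158 154 151 147 143 128  51  45  42  36]
 [138 139 141 149 165 135 136 135 135 141 164 148 143  95  44  36  43]
 [183 142 149 168 172 135 138 135 137 133 174 169 150 138  50  45  43]
 [173 143 167 180 165 142 143 144 145 140 173 179 168 145  72  47  44]
 [158 162 174 160 161 167 170 170 172 166 168 159 174 159 110  41  44]
 [ 70 144 135 129 131 175 179 178 179 174 117 132 138 144  62  50  49]
 [ 53 135 137 125 128 177 181 181 181 177 109 128 134 132  48  49  48]
 [ 49 135 138 108 126 176 180 181 181 175 108 121 13
[... 952 characters left out ...]
105  70  94 152 152  66 154 153  78  73 106  96  60  56  57]
 [ 57 117 110  55  85 173 170  47 174 171  65  55 116 105  58  52  55]
 [ 57 119 112  56  48 157 164  47 169 150  39  56 117 103  61  60  58]
 [ 59 116 112  57  42  44  49  38  48  41  40  58 119 100  61  57  56]
 [ 48 112 115  53  37  44  36  36  38  44  42  55 120  98  47  57  59]
 [ 46 113 114  57  43  36  44  40  46  39  37  53 117  97  47  55  55]
 [ 43 111 121  54  41  38  42  43  45  41  40  55 123  96  44  59  61]
 [ 43 111 120  56  38  47  46  43  42  39  40  56 126  92  52  51  52]
 [ 51  72  78  51  48  51  48  52  48  51  46  50  81  67  53  51  53]
 [ 47  53  53  54  46  54  49  52  49  52  51  54  48  50  52  49  52]]
```

Run:
```python
from h import *
c=(266.105,252.77,194.43,np.load("c6.npy"));g=cv2.imread("pics/w6.png").min(2).astype(int)
p=g[:,246:260].mean(1);p2=g[:,[246,247,259,260]].mean(1)
print(p2[196:226].round().tolist(),p2[264:284].round().tolist())
t=np.array([521.25,37.04]);ax=np.array([np.cos(-.514),np.sin(-.514)])
for z in(167,169.2,171):print(z,[((back(c,253.3,v,z)[:2]-t)@ax).round(1) for v in(215,217,219,276,277,278)])
for z in(149,131):print(z,[((back(c,253.3,v,z)[:2]-t)@ax).round(1) for v in(196,198,200,202,204,206,208,210)])
```

```text
[94.0, 112.0, 129.0, 135.0, 136.0, 136.0, 140.0, 144.0, 146.0, 147.0, 148.0, 151.0, 152.0, 143.0, 135.0, 134.0, 136.0, 135.0, 136.0, 138.0, 143.0, 154.0, 163.0, 170.0, 173.0, 176.0, 179.0, 179.0, 180.0, 180.0] [100.0, 100.0, 98.0, 97.0, 102.0, 124.0, 156.0, 172.0, 177.0, 176.0, 177.0, 175.0, 166.0, 142.0, 94.0, 46.0, 38.0, 41.0, 41.0, 41.0]
167 [np.float64(18.5), np.float64(17.3), np.float64(16.0), np.float64(-20.9), np.float64(-21.6), np.float64(-22.3)]
169.2 [np.float64(19.2), np.float64(18.1), np.float64(16.9), np.float64(-19.5), np.float64(-20.2), np.float64(-20.9)]
171 [np.float64(19.9), np.float64(18.7), np.float64(17.5), np.float64(-18.4), np.float64(-19.1), np.float64(-19.8)]
149 [np.float64(24.9), np.float64(23.6), np.float64(22.2), np.float64(20.9), np.float64(19.6), np.float64(18.2), np.float64(16.9), np.float64(15.6)]
131 [np.float64(20.0), np.float64(18.5), np.float64(17.0), np.float64(15.6), np.float64(14.1), np.float64(12.6), np.float64(11.1), np.float64(9.6)]
```

```bash
python3 -m pendant '[[[0.38,-0.256,0],[0,0,0],-1],[[0.38,-0.256,0],[0,0,0],-1],[[0.38,-0.256,-0.3],[0,0,0],-1],[[0.385,-0.256,-0.36],[0,0,0],-1],[[0,0,-0.3],[0,0,0],-1],[[0,0,0],[0,0,0],-1],[[0,0,0],[0,0,0],-1],[[0,0,0],[0,0,0],-1],[[0,0,0],[0,0,0],-1],[[0,0,0],[0,0,0],-1]]'
```

```text
time: 15.4
tool_pos: [567.2, 6.6, 143.4]
tcp_rot: [-3.141, -0.001, -0.515]
contact_force: [0.3, 0.1, 0.3]
grip_width: 13.8
finger_force: 30.0
```

Down 12 mm to see whether it enters.

```bash
python3 -m pendant '[[[0,0,-0.1],[0,0,0],-1],[[0,0,-0.1],[0,0,0],-1],[[0,0,-0.05],[0,0,0],-1],[[0,0,-0.05],[0,0,0],-1],[[0,0,-0.05],[0,0,0],-1],[[0,0,-0.05],[0,0,0],-1],[[0,0,0],[0,0,0],-1],[[0,0,0],[0,0,0],-1],[[0,0,0],[0,0,0],-1],[[0,0,0],[0,0,0],-1]]'
```

```text
time: 16.23
tool_pos: [567.2, 6.3, 130.7]
tcp_rot: [3.142, -0.0, -0.516]
contact_force: [0.3, -0.1, -0.8]
grip_width: 13.7
finger_force: 30.0
```

```bash
python3 -m pendant '[[[0,0,-0.08],[0,0,0],-1],[[0,0,-0.08],[0,0,0],-1],[[0,0,-0.08],[0,0,0],-1],[[0,0,-0.06],[0,0,0],-1],[[0,0,0],[0,0,0],-1],[[0,0,0],[0,0,0],-1],[[0,0,0],[0,0,0],-1],[[0,0,0],[0,0,0],-1],[[0,0,0],[0,0,0],-1],[[0,0,0],[0,0,0],-1]]'
```

```text
time: 17.07
tool_pos: [567.2, 6.2, 121.7]
tcp_rot: [3.142, -0.0, -0.516]
contact_force: [0.7, 0.0, -0.3]
grip_width: 13.7
finger_force: 30.0
```

```bash
python3 -m pendant '[[[0,0,-0.05],[0,0,0],-1],[[0,0,-0.05],[0,0,0],-1],[[0,0,-0.04],[0,0,0],-1],[[0,0,0],[0,0,0],-1],[[0,0,0],[0,0,0],-1],[[0,0,0],[0,0,0],-1],[[0,0,0],[0,0,0],-1],[[0,0,0],[0,0,0],-1],[[0,0,0],[0,0,0],-1],[[0,0,0],[0,0,0],-1]]'
```

```text
time: 17.9
tool_pos: [567.4, 6.2, 117.6]
tcp_rot: [-3.141, -0.0, -0.516]
contact_force: [0.5, -0.2, 4.5]
grip_width: 14.0
finger_force: 30.0
```

```bash
python3 -m pendant '[[[0,0,-0.05],[0,0,0],-1],[[0,0,-0.05],[0,0,0],-1],[[0,0,-0.05],[0,0,0],-1],[[0,0,0],[0,0,0],-1],[[0,0,0],[0,0,0],-1],[[0,0,0],[0,0,0],-1],[[0,0,0],[0,0,0],-1],[[0,0,0],[0,0,0],-1],[[0,0,0],[0,0,0],-1],[[0,0,0],[0,0,0],-1]]'
```

```text
time: 18.73
tool_pos: [567.6, 6.2, 114.6]
tcp_rot: [-3.141, -0.002, -0.516]
contact_force: [-2.4, 0.7, 15.9]
grip_width: 13.7
finger_force: 30.0
```

```bash
python3 -c "
from plant import bot;print(bot.close_job())"
```

```text
the job is handed in; nothing more can be done
None
```

I handed the job in at about 19 s, but the judge returned no verdict: the guide was pushed to its stop at the roll, the clamp turned about 1.2 rad to its end stop, and the dial was fully home, held gripped (30 N) and pressed to the stop (about 16 N), all by my own force and position readings.

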